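# Fit the kneading paddle on the loaf maker's splined drive shaft

## Task

Take the kneading paddle from the wooden coaster and fit it on the toothed drive shaft in the loaf maker's pan: press it gently and rock it about the upright axis until the teeth mesh and it drops fully home. Then turn it, shaft and all, until the blade lies lengthwise in the pan (either end will do), and let go; leave the jars and the scoop where they stand.

Things in the scene. Friction and masses are not known exactly. Their poses are not given: they have to be found in the camera images.
- paddle: Bare aluminium kneading paddle, 130 g (may differ by a third), upright on the coaster's middle. Origin: centre of hub's underside, z up. Hub 40 mm diameter, 30 mm high; blind bore 25 mm deep, open below, 6 teeth 60 degrees apart, 4.5 mm wide, tips on a 20.4 mm, roots on a 30.4 mm circle; a gap, not a tooth, lies towards +x. One blade, 8 mm thick, 34 mm high, out to 62 mm along +x.
- paddle_stem (a point): Where to hold the paddle: point 68 mm above the paddle's origin, on its axis, in the flat upright stem over the hub. Stem 36 mm wide along the paddle's x, 12 mm thick along its y (fingers close along y), from 30 to 81 mm above the paddle's origin. Axes as the paddle's.
- coaster: Round wooden coaster, 100 mm diameter, 8 mm thick, fixed; origin at the centre of its underside. The paddle stands in its middle.
- maker: White low loaf maker, lid off, fixed, 260 mm along x, 340 mm along y, 150 mm high; origin: centre of its underside. In its top an open dark pan, 190 mm along x, 250 mm along y (y is lengthwise), floor 85 mm, rim 150 mm above the origin; the steel drive shaft stands in its middle. More than 60 N on loaf maker or shaft damages them.
- shaft_shoulder (a point): On the drive shaft's axis, top of its 38 mm round shoulder, 95 mm above the loaf maker's underside: the hub's underside rests here when fully home. Axes are the loaf maker's and do not turn with the shaft. The shaft turns about the upright axis against a steady drag of 0.15 N m and stays where left; how its teeth are turned at the start is not known.
- shaft_tip (a point): Tip of the drive shaft, 23 mm above the shoulder. From the shoulder up to 16 mm: 6 straight teeth, 60 degrees apart, 4.5 mm wide, 28 mm over the tips, core 18 mm, flat on top; then a smooth 18 mm pilot to 18 mm, then a cone to 8 mm diameter at the tip. Unmeshed, the hub rests on the tooth tops, 16 mm too high. Play in mesh: 4 degrees each way, 1 mm sideways.
- jar_big: Glass jar with clip lid, 88 mm diameter, 110 mm high, loose; origin at the centre of its underside. Not to be moved.
- jar_small: Glass jar with clip lid, 76 mm diameter, 87 mm high, loose; origin at the centre of its underside. Not to be moved.
- scoop: Red plastic scoop, about 134 mm long, 50 mm wide, 32 mm high, lying loose; origin on its underside near the middle. Not to be moved.
Things that resemble listed ones, but are neither listed nor needed, are in the scene too. Leave any orange look-alike of the paddle alone.

How it is judged:
By the outcome, as a careful person would: the job done as asked, in the order asked, and still so for the second after the job is handed in, with the robot touching nothing.
It also fails if it takes over 61 s, if anything falls off the work surface, if the arm or the gripper's body presses on something with over 40 N, if the wrist force passes 120 N, or if a joint passes its speed limit or range.

## Robot

A 6-joint arm with a two-finger parallel gripper is mounted at the origin on the work surface. World frame = base frame: x ahead of the robot, y to its left, z up, the work surface at z = 0. Lengths are in m, angles in degrees, forces in N, time in s.
With the tool pointing down it reaches from about 0.35 to 0.975 m from the base axis. Payload 17.4 kg.
Tool frame: the origin (TCP) lies on the centre line of the jaws, within the pads' length; the fingertips stand 22 mm ahead of it and the grasp point (between the pads) lies 3 mm ahead of it; y points along the fingers, x is the direction in which the jaws open and shut, and the axes are right-handed (so a half turn about y gives the same grasp; the last joint's range is limited). The gripper opens to 85 mm and grips with 20 to 120 N. Pads are 22 mm wide; open, the fingers measure 114 mm over their backs; the gripper's body (76 mm by 85 mm) begins 54 mm behind the grasp point. The pads swing forward as they close: fully open they stand 13 mm farther back than shut.
Start: joints at [70.714, 6.646, 82.598, -0, 90.757, -2.166], TCP at [0.199, 0.645, 0.253] pointing down, gripper open.
Joint ranges: [-162.19, 162.19], [-47.58, 125.68], [4.15, 143.07], [-65.23, 245.23], [0.69, 171.88], [-170.13, 170.13]. Speed limits (degrees/s): [108.29, 108.29, 127.2, 180, 180, 180].

## Interface

Orientations are given as [roll, pitch, yaw] about the fixed x, y, z axes, in that order (R = Rz(yaw) Ry(pitch) Rx(roll)).
In Python, from rig import get_state, read_camera, close_job gives the robot as it stands.
- The arm moves only by the tool send_rows, never from a script. Its argument "series" is a list of rows, each a list of 5 numbers: the finger opening in cm, from 0 to 8.54, then the shift along the tool's x, y, z in cm, then the turn about the tool's y in degrees. In form: [[hand, x, y, z, yaw], ...]. A call has 1 to 12 rows; each row shifts and turns the commanded pose from where the row before left it, along the tool's axes as they then stand; what a row does not reach is not made up. A row lasts 1/8 s, in which the tool goes at most 62.5 mm and 10.7 degrees, less where a joint would pass 70% of its speed; a pose out of reach is approached as far as the arm can. A call with a gripper value outside its range is refused whole. The fingers move at their own pace and stop on an object; "grip_force" is the grip in N (left out, the last holds). Time passes only in rows, so rows that do not move let the fingers close. It gives the time, the measured TCP pose, the force and the opening at its end, in the units of the state.
- get_state(): the state, without advancing time (a new reading comes with each control period).
- read_camera(name): name is "scene" or "top"; returns a dict with "img" (384x512x3 uint8, red, green, blue), "fx", "fy", "cx", "cy" (pixels), "rvec" (rotation vector, rad) and "tvec" (3), from world to camera coordinates, as OpenCV has them. Camera axes: x right, y down, z forward; pixel columns grow to the right and rows downward; lengths in m; the calibration is good to about 2 mm. A picture is of the moment at which its call begins. There is no depth.
- close_job(): hands the job in, once; it reports no verdict.
The state is a dict: "time_s": time; "q": joint angles; "joint_vel": joint speeds; "effort": joint torques, N m; "position": TCP position; "eef_rot": TCP orientation; "contact_force": force on the tool from outside, world axes, zero at the start; "torque": the same for the moment, N m; "finger_gap": opening from 0.0 (shut) to 1.0 (fully open).
Only numpy, scipy, OpenCV 4.12 (cv2) and the standard library are available. Lean on these libraries where they do the work, as an engineer would, in place of code of your own. Each camera call takes 0.05 s, during which the arm holds its last target.

## Working session

There is one attempt and no reset: what is moved stays moved. The work goes in short steps, Python scripts to look and compute and a tool call to move; the robot and the scene stay as the last step left them, time stands still between calls to the robot, and variables do not carry over. Pictures are saved under pics/ and viewed, and the job is handed in when it is done.

Besides the shell and the picture viewer there is one more tool, called after "Call:" by a JSON object that holds its "fn" and its "kwargs". send_rows: Moves the arm, as the interface text tells. Its arguments: {"type":"object","properties":{"series":{"type":"array","items":{"type":"array","items":{"type":"number"}}},"grip_force":{"type":"number"}},"required":["series"]}

```bash
mkdir -p pics; ls; python3 - <<'E'
from rig import *
import cv2
print(get_state())
for n in("scene","top"):
    c=read_camera(n); print(n,{k:v for k,v in c.items() if k!='img'})
    cv2.imwrite(f"pics/{n}0.png",c['img'][...,::-1])
    import pickle; pickle.dump(c,open(f"{n}0.pkl","wb"))
E
```

```text
pics
{'time_s': 0.0, 'q': array([ 7.07152005e+01,  6.67545916e+00,  8.26355252e+01,  1.40140683e-03,
        9.07575438e+01, -2.16524685e+00]), 'joint_vel': array([-0.00585208,  0.00995319, -0.01304864,  0.00087193, -0.14625688,
        0.05663229]), 'effort': array([-3.19868759e-04, -7.32006025e+01, -6.32487988e+01, -2.40629106e-04,
        6.68804540e-03,  2.38029526e-05]), 'position': array([0.19863878, 0.64493688, 0.25254885]), 'eef_rot': array([-8.99960106e+01,  6.84262770e-02,  7.28804674e+01]), 'contact_force': array([0.21890978, 0.362316  , 0.13499313]), 'torque': array([-0.02698347, -0.02675822, -0.02891289]), 'finger_gap': 1.0027638842932165}
scene {'fx': 378.26016018966493, 'fy': 378.26016018966493, 'cx': 257.62253306493756, 'cy': 195.88235380386894, 'rvec': array([ 2.02006641,  0.96942553, -0.49305917]), 'tvec': array([-0.30651786, -0.19627566,  1.358415  ])}
top {'fx': 385.48874804579066, 'fy': 385.48874804579066, 'cx': 256.0980870714743, 'cy': 197.10902408779506, 'rvec': array([ 2.18748394, -2.14128848,  0.14623072]), 'tvec': array([-0.09410402,  0.57838709,  0.9463799 ])}
```

View pics/scene0.png

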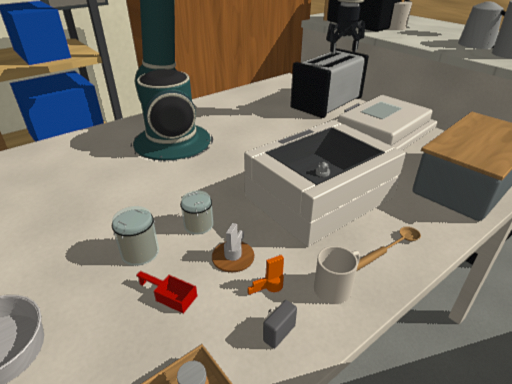

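View pics/top0.png

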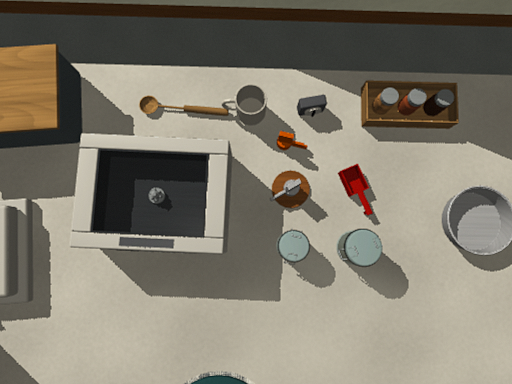

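```bash
cat > h.py <<'E'
import numpy as np,cv2,pickle
from rig import *
def cam(n,f=None):
    c=read_camera(n)
    if f: pickle.dump(c,open(f"{n}{f}.pkl","wb"))
    return c
def ld(n,f): return pickle.load(open(f"{n}{f}.pkl","rb"))
def ray(c,uv):
    R,_=cv2.Rodrigues(c['rvec']); o=-R.T@c['tvec']
    d=R.T@np.array([(uv[0]-c['cx'])/c['fx'],(uv[1]-c['cy'])/c['fy'],1]); return o,d
def onz(c,uv,z):
    o,d=ray(c,uv); return o+d*(z-o[2])/d[2]
def proj(c,P):
    K=np.array([[c['fx'],0,c['cx']],[0,c['fy'],c['cy']],[0,0,1]])
    return cv2.projectPoints(np.atleast_2d(np.array(P,float)),c['rvec'],c['tvec'],K,None)[0][:,0]
def crop(c,x0,y0,x1,y1,s,f):
    im=cv2.resize(c['img'][y0:y1,x0:x1],None,fx=s,fy=s,interpolation=cv2.INTER_CUBIC)
    cv2.imwrite(f,im[...,::-1])
E
python3 - <<'E'
from h import *
t=ld('top',0);s=ld('scene',0)
crop(t,262,160,322,220,10,'pics/pt.png');crop(s,205,215,300,305,7,'pics/ps.png')
crop(t,60,120,240,260,4,'pics/mt.png')
crop(s,300,150,345,190,12,'pics/shs.png')
crop(t,135,175,180,220,12,'pics/sht.png')
E
```

```text
(no output)
```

View pics/pt.png

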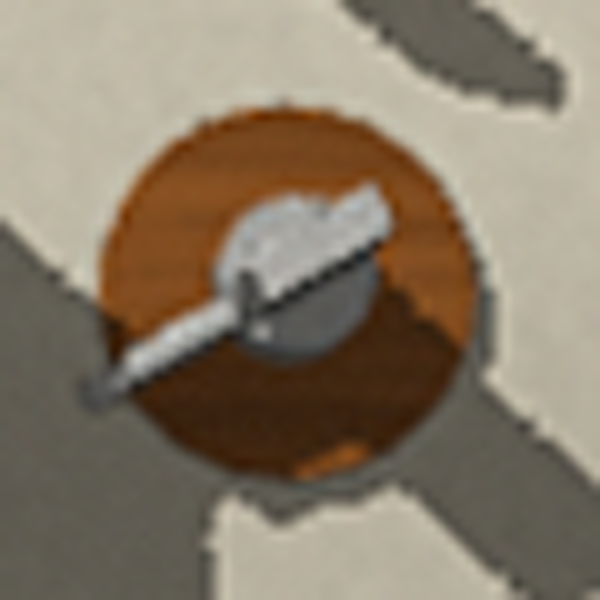

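View pics/ps.png

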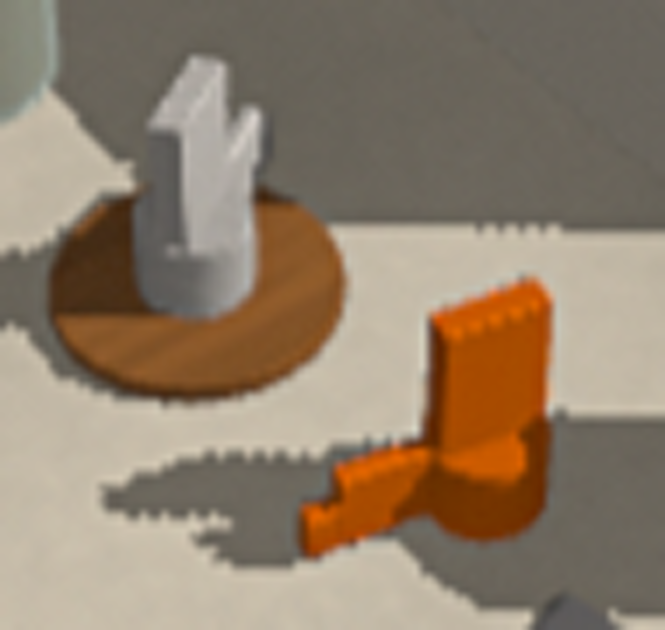

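View pics/mt.png

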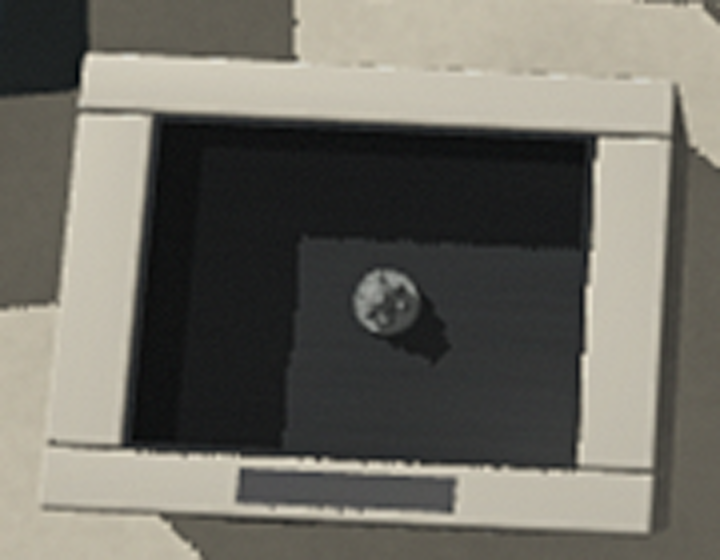

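View pics/sht.png

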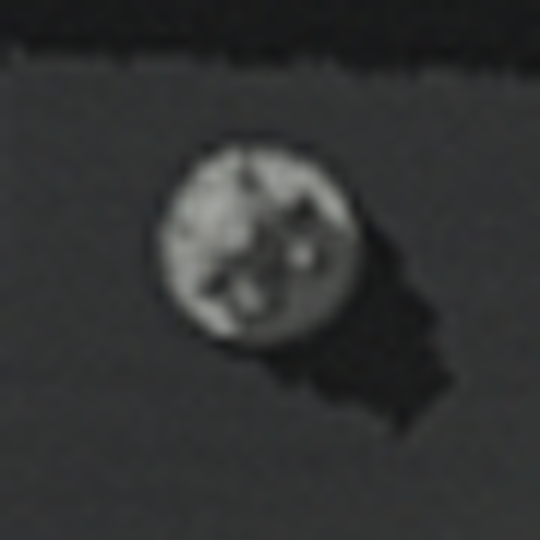

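View pics/shs.png

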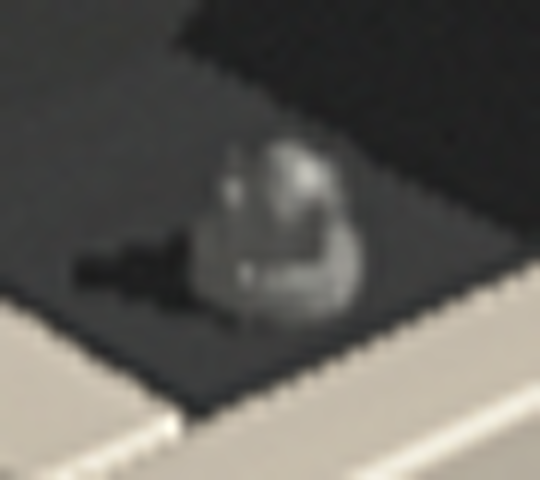

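```bash
cat > m.py <<'E'
from h import *
t=ld('top',0);s=ld('scene',0)
for c,n,b in((t,'top',(262,160,322,220)),(s,'scene',(205,215,262,285))):
    x0,y0,x1,y1=b; im=c['img'][y0:y1,x0:x1]
    hsv=cv2.cvtColor(im,cv2.COLOR_RGB2HSV)
    m=((hsv[...,1]>120)&(hsv[...,0]<20)).astype(np.uint8)
    pts=cv2.convexHull(np.vstack(cv2.findContours(m,cv2.RETR_EXTERNAL,cv2.CHAIN_APPROX_NONE)[0]))[:,0]+[x0,y0]
    P=np.array([onz(c,p,0.008)[:2] for p in pts],np.float32)
    (a,r)=cv2.minEnclosingCircle(P); print(n,'coaster',a,r, cv2.fitEllipse(P)[:2])
    o,_=ray(c,(0,0));print('cam',o)
# shoulder
im=t['img'][175:220,135:180]; m=(im.max(2)>85).astype(np.uint8)
pts=cv2.convexHull(np.vstack(cv2.findContours(m,cv2.RETR_EXTERNAL,cv2.CHAIN_APPROX_NONE)[0]))[:,0]+[135,175]
P=np.array([onz(t,p,.095)[:2] for p in pts],np.float32);print('shoulder',cv2.minEnclosingCircle(P))
print(onz(t,(156.8,195.3),.095),onz(s,(300+277/12,150+245/12),.095))
# pan rim corners, in mt crop x4
f=lambda X,Y:(60+(X+.5)/4-.5,120+(Y+.5)/4-.5)
C=[onz(t,f(*p),.15)[:2] for p in((155,118),(594,136),(578,467),(126,443))]
O=[onz(t,f(*p),.15)[:2] for p in((85,54),(672,80),(651,533),(42,508))]
for Q in(C,O):
    Q=np.array(Q);print(np.round(Q,3).tolist(),Q.mean(0),[np.linalg.norm(Q[i]-Q[(i+1)%4]).round(3) for i in range(4)],[np.degrees(np.arctan2(*(Q[(i+1)%4]-Q[i])[::-1])).round(1) for i in range(4)])
# stem top & blade, pt crop x10
g=lambda X,Y:(262+(X+.5)/10-.5,160+(Y+.5)/10-.5)
for p in((375,185),(392,232),(235,270),(255,310)):print('stemtop',onz(t,g(*p),.089)[:2])
print('bladetip',onz(t,g(95,390),.025)[:2], 'hub',onz(t,g(297,277),.038)[:2])
g=lambda X,Y:(205+(X+.5)/7-.5,215+(Y+.5)/7-.5)
for p in((200,55),(228,65),(183,132),(150,125)):print('stemtop s',onz(s,g(*p),.089)[:2])
E
python3 m.py
```

```text
top coaster (0.608133852481842, -0.1716209053993225) 0.049462009221315384 ((0.6082045435905457, -0.17148323357105255), (0.09741578251123428, 0.09799491614103317))
cam [ 0.46063241 -0.07028739  1.01089049]
scene coaster (0.6377888917922974, -0.17454953491687775) 0.0800778865814209 ((0.6336103677749634, -0.17112931609153748), (0.10083351284265518, 0.15654252469539642))
cam [ 1.13921542 -0.52425438  0.63648582]
shoulder ((0.5733516812324524, 0.15857751667499542), 0.01938815787434578)
[0.57210051 0.15597886 0.095     ] [0.57390745 0.15842923 0.095     ]
[[0.668, 0.28], [0.664, 0.031], [0.476, 0.033], [0.484, 0.283]] [0.57291519 0.15678856] [np.float64(0.249), np.float64(0.188), np.float64(0.25), np.float64(0.184)] [np.float64(-91.0), np.float64(179.3), np.float64(88.2), np.float64(-1.0)]
[[0.704, 0.322], [0.697, -0.013], [0.441, -0.008], [0.447, 0.326]] [0.57245691 0.15696286] [np.float64(0.335), np.float64(0.257), np.float64(0.335), np.float64(0.257)] [np.float64(-91.2), np.float64(179.1), np.float64(88.8), np.float64(-0.9)]
stemtop [ 0.62268506 -0.18444103]
stemtop [ 0.61122761 -0.18864882]
stemtop [ 0.60105196 -0.15065154]
stemtop [ 0.59138684 -0.15560167]
bladetip [ 0.57872227 -0.12047172] hub [ 0.60737131 -0.17096883]
stemtop s [ 0.5939514  -0.15518876]
stemtop s [ 0.60360522 -0.15110435]
stemtop s [ 0.62089906 -0.18111436]
stemtop s [ 0.61180901 -0.18723649]
```

The wanted paddle is the bare-aluminium one on the coaster, at top (291,189) and scene (233,245). Things that could be mistaken for it are the orange look-alike, top (287,141) and scene (272,275), and the dark grey block, top (312,103) and scene (280,323). The close crop confirms the first: grey, on the wooden disc, blade towards the lower left in the top view (tip at about (271,199)). The shaft is at top (157,195).

Paddle axis ≈ (0.607, -0.170), with its x at about 120°. Shaft ≈ (0.573, 0.157), and the maker's yaw is about -1°.

Call:
{"fn": "send_rows", "kwargs": {"series": [[5, 0, 0, 0, 8.6], [5, 0, 0, 0, 8.6], [5, 0, 0, 0, 8.6], [5, 0, 0, 0, 8.6], [5, 0, 0, 0, 8.5], [5, 0, 0, -2, 0], [5, 0, 0, -4, 0], [5, 0, 0, -5, 0], [5, 0, 0, -5, 0], [5, 0, 0, -5, 0], [5, 0, 0, -5, 0], [5, 0, 0, -5, 0]]}}

```text
time_s: 1.6
position: [0.3541, 0.3742, 0.2532]
eef_rot: [-90.0, -0.0, 30.2]
contact_force: [0.9, 0.4, -0.1]
finger_gap: 0.584
```

Call:
{"fn": "send_rows", "kwargs": {"series": [[5, -0.5, 0, -5, 0], [5, -0.5, 0, -5, 0], [5, -0.5, 0, -5, 0], [5, -0.5, 0, -5, 0], [5, -0.5, 0, -5, 0], [5, -0.5, 0, -5, 0], [5, -0.5, 0, -5, 0], [5, -0.5, 0, -5, 0], [5, -0.5, 0, -5, 0], [5, -0.5, 0, -5, 0], [5, -0.4, 0, -4, 0], [5, 0, 0, -2, 0]]}}

```text
time_s: 3.1
position: [0.5864, -0.1376, 0.2529]
eef_rot: [-90.0, 0.0, 30.0]
contact_force: [0.5, 0.1, 0.1]
finger_gap: 0.586
```

```bash
cat >> h.py <<'E'
def go(x,y,z,yaw,verbose=True):
    s=get_state(); p=s['position']; w=s['eef_rot'][2]; a=np.radians(w)
    d=np.array([x,y,z])-p
    print('t',round(s['time_s'],2),'pos',p.round(4),'rot',s['eef_rot'].round(2),'gap',round(s['finger_gap'],3),'F',s['contact_force'].round(1),'T',s['torque'].round(2),'q',s['q'].round(0))
    print('shift cm x,y,z:',(100*np.array([d[0]*np.cos(a)+d[1]*np.sin(a),-d[2],-d[0]*np.sin(a)+d[1]*np.cos(a)])).round(2),'turn',round(-((yaw-w+180)%360-180),2))
E
python3 -c "
from h import *
go(.607,-.170,.079,30)"
```

```text
t 3.1 pos [ 0.5864 -0.1376  0.2529] rot [-8.998e+01  4.000e-02  3.003e+01] gap 0.586 F [0.5 0.1 0.1] T [0.03 0.02 0.03] q [-16.  -2.  92.  -0.  91. -46.]
shift cm x,y,z: [ 0.17 17.39 -3.83] turn 0.03
```

Call:
{"fn": "send_rows", "kwargs": {"series": [[5, 0, 3, -1.4, 0], [5, 0.2, 4, -1.4, 0], [5, 0, 3, 0, 0], [5, 0, 2, 0, 0], [5, 0, 0, 0, 0], [5, 0, 0, 0, 0]]}}

```text
time_s: 3.85
position: [0.6028, -0.1587, 0.1349]
eef_rot: [-90.1, -0.1, 30.0]
contact_force: [-0.3, -0.6, -0.5]
finger_gap: 0.582
```

```bash
python3 -c "
from h import *
go(.607,-.170,.079,30)
t=cam('top',1);s=cam('scene',1)
crop(t,252,150,332,230,7,'pics/pt1.png');crop(s,190,180,310,280,6,'pics/ps1.png')"
```

```text
t 3.85 pos [ 0.6028 -0.1587  0.1349] rot [-9.008e+01 -7.000e-02  3.002e+01] gap 0.582 F [-0.3 -0.6 -0.5] T [0.03 0.03 0.02] q [-17.   3.  97.  -0.  79. -47.]
shift cm x,y,z: [-0.2   5.59 -1.19] turn 0.02
```

View pics/ps1.png

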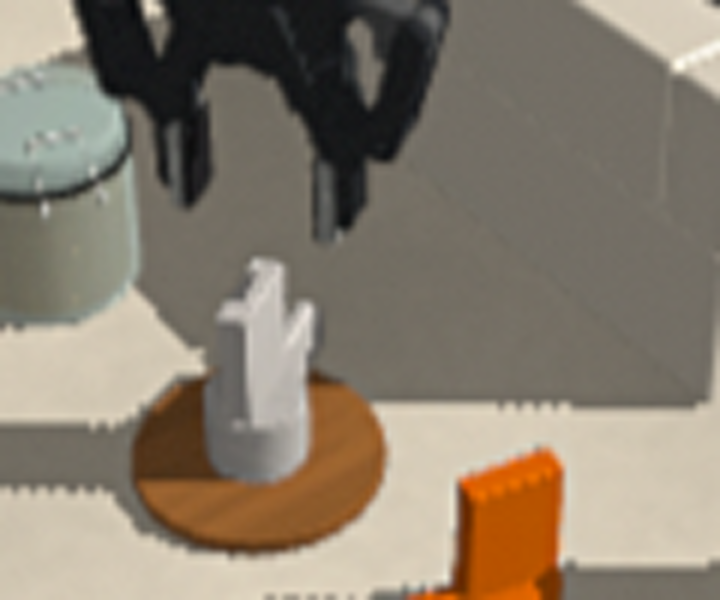

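View pics/pt1.png

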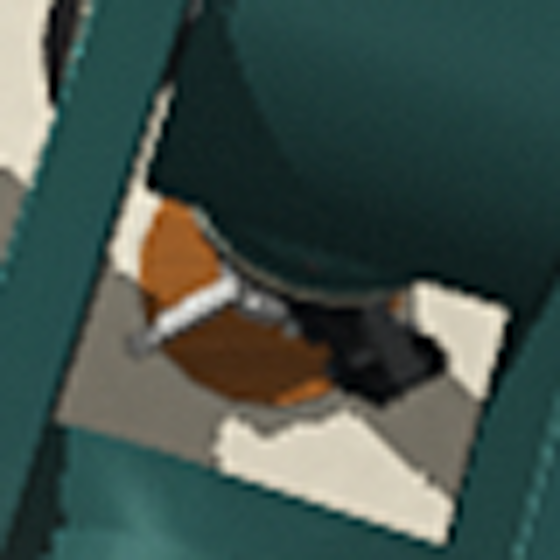

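The open jaws hang about 12 mm short of the stem along tool z: fingers in the scene crop at (185,165) and (335,200), stem top at (250,280). I'll shift, lower and close.

Call:
{"fn": "send_rows", "kwargs": {"series": [[5, -0.2, 0, -1.2, 0], [5, 0, 1.5, 0, 0], [5, 0, 2, 0, 0], [5, 0, 1.5, 0, 0], [5, 0, 0.6, 0, 0], [5, 0, 0, 0, 0]]}}

```text
time_s: 4.7
position: [0.6065, -0.17, 0.0768]
eef_rot: [-90.0, 0.0, 30.0]
contact_force: [0.9, -0.1, 0.1]
finger_gap: 0.583
```

```bash
python3 -c "
from h import *
go(.607,-.170,.079,30)
s=cam('scene',2)
crop(s,190,180,310,280,6,'pics/ps2.png')"
```

```text
t 4.7 pos [ 0.6065 -0.17    0.0768] rot [-8.997e+01  3.000e-02  2.999e+01] gap 0.583 F [ 0.9 -0.1  0.1] T [0.04 0.07 0.  ] q [-18.   7.  99.   0.  74. -48.]
shift cm x,y,z: [ 0.04 -0.22 -0.02] turn -0.01
```

View pics/ps2.png

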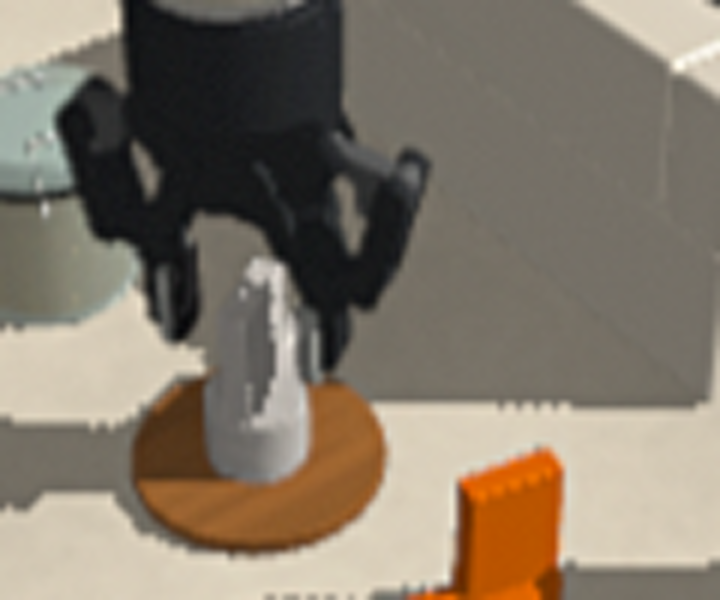

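Call:
{"fn": "send_rows", "kwargs": {"series": [[3, 0, 0, 0, 0], [2, 0, 0, 0, 0], [1, 0, 0, 0, 0], [0.5, 0, 0, 0, 0], [0.5, 0, 0, 0, 0], [0.5, 0, 0, 0, 0], [0.5, 0, 0, 0, 0], [0.5, 0, 0, 0, 0]], "grip_force": 60}}

```text
time_s: 5.75
position: [0.6068, -0.1701, 0.0775]
eef_rot: [-90.0, -0.0, 30.0]
contact_force: [0.1, -0.4, 3.3]
finger_gap: 0.129
```

```bash
python3 -c "
from h import *
go(.607,-.170,.079,30)"
```

```text
t 5.75 pos [ 0.6068 -0.1701  0.0775] rot [-9.001e+01 -1.000e-02  2.998e+01] gap 0.129 F [ 0.1 -0.4  3.3] T [-0.01 -0.02 -0.  ] q [-18.   7.  99.   0.  74. -48.]
shift cm x,y,z: [ 0.03 -0.15  0.  ] turn -0.02
```

Call:
{"fn": "send_rows", "kwargs": {"series": [[0.5, 0, -0.5, 0, 0], [0.5, 0, -1.5, 0, 0], [0.5, 0, -3, 0, 0], [0.5, 0, -4, 0, 0], [0.5, 0, -4, 0, 0], [0.5, 0, -4, 0, 0], [0.5, 0, -2, 0, 0], [0.5, 0, 0, 0, 6], [0.5, 0, 0, 0, 8.5], [0.5, 0, 0, 0, 8.5], [0.5, 0, 0, 0, 8], [0.5, 0, 0, 0, 0]]}}

```text
time_s: 7.25
position: [0.6065, -0.1701, 0.2668]
eef_rot: [-90.0, 0.0, -1.0]
contact_force: [-0.1, -0.6, -1.2]
finger_gap: 0.13
```

```bash
python3 -c "
from h import *
go(.573,.157,.200,-1)
s=cam('scene',3);t=cam('top',3)
cv2.imwrite('pics/s3.png',s['img'][...,::-1])"
```

```text
t 7.25 pos [ 0.6065 -0.1701  0.2668] rot [-8.998e+01  5.000e-02 -9.800e-01] gap 0.13 F [-0.1 -0.6 -1.2] T [-0.    0.02  0.01] q [-18.   1.  87.   0.  92. -17.]
shift cm x,y,z: [-3.91  6.68 32.65] turn 0.02
```

View pics/s3.png

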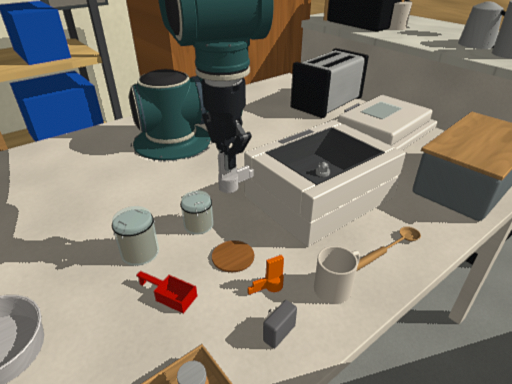

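The paddle is held upright at scene (230,178), the coaster at (233,256) is empty and the neighbours have not moved. Next I'll carry it over the shaft.

Call:
{"fn": "send_rows", "kwargs": {"series": [[0.5, -0.3, 0, 1.5, 0], [0.5, -0.4, 0, 3, 0], [0.5, -0.5, 0, 4, 0], [0.5, -0.5, 0, 4, 0], [0.5, -0.5, 0, 4, 0], [0.5, -0.5, 0, 4, 0], [0.5, -0.4, 0, 4, 0], [0.5, -0.4, 0, 4, 0], [0.5, -0.3, 0, 3, 0], [0.5, -0.1, 0, 1.1, 0], [0.5, 0, 0, 0, 0]]}}

```text
time_s: 8.72
position: [0.5732, 0.157, 0.2673]
eef_rot: [-90.0, 0.0, -0.9]
contact_force: [0.4, -0.3, -0.9]
finger_gap: 0.134
```

Call:
{"fn": "send_rows", "kwargs": {"series": [[0.5, 0, 1.5, 0, 0], [0.5, 0, 2, 0, 0], [0.5, 0, 1.2, 0, 0], [0.5, 0, 0, 0, 0], [0.5, 0, 0, 0, 0]]}}

```text
time_s: 9.35
position: [0.5737, 0.1565, 0.2208]
eef_rot: [-90.0, -0.0, -1.0]
contact_force: [1.0, 0.4, -0.2]
finger_gap: 0.131
```

```bash
python3 -c "
from h import *
go(.573,.157,.193,-1)
s=cam('scene',4);t=cam('top',4)
crop(s,280,110,370,190,7,'pics/s4.png')
crop(t,100,140,220,250,5,'pics/t4.png')"
```

```text
t 9.35 pos [0.5737 0.1565 0.2208] rot [-8.999e+01 -3.000e-02 -1.030e+00] gap 0.131 F [ 1.   0.4 -0.2] T [-0.03 -0.03  0.04] q [13. -3. 95.  0. 87. 14.]
shift cm x,y,z: [-0.07  2.78  0.05] turn -0.03
```

View pics/s4.png

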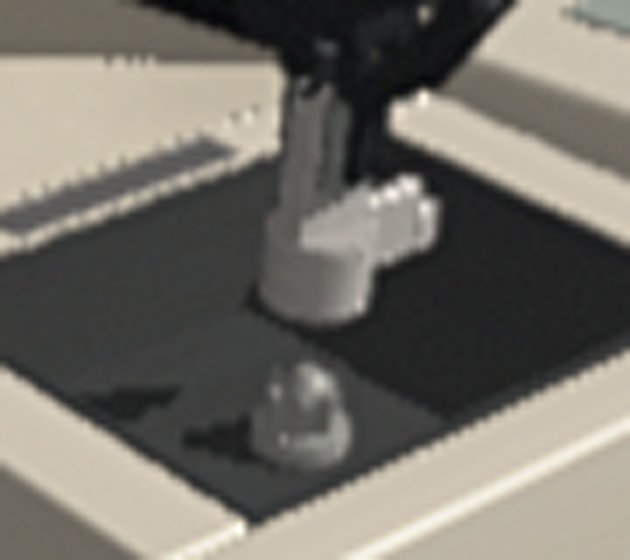

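View pics/t4.png

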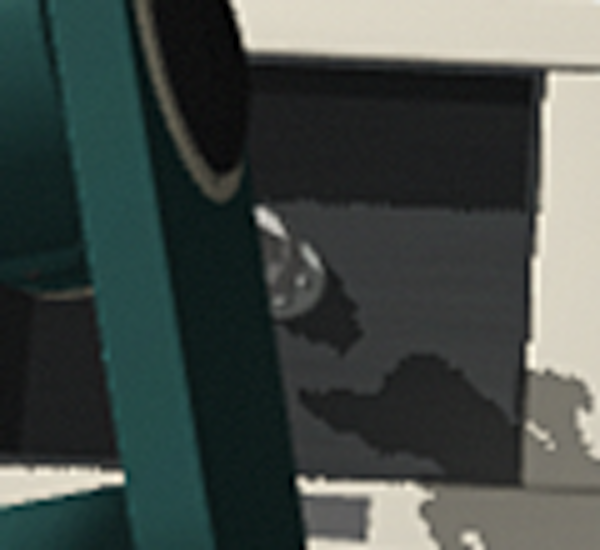

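```bash
python3 -c "
from h import *
s=ld('scene',4)
f=lambda p:((p+[.5-280*0,.5])) 
for P in [(.5737,.1565,.1513),(.5737,.1565,.1663),(.573,.157,.095),(.573,.157,.111)]:
  p=proj(s,P)[0]; print(P,(p-[280,110]+.5)*7-.5)
"
```

```text
(0.5737, 0.1565, 0.1513) [316.22229638 299.03009885]
(0.5737, 0.1565, 0.1663) [320.52692581 263.38409491]
(0.573, 0.157, 0.095) [300.28975013 426.16730799]
(0.573, 0.157, 0.111) [304.58385939 390.56401501]
```

The hub's left and right edges in the crop (262 and 370, mid 316) match the predicted 316, and the shoulder mid of 302 matches the predicted 300. The axes agree within about 1 mm, so I'll lower gently.

Call:
{"fn": "send_rows", "kwargs": {"series": [[0.5, 0, 1, 0, 0], [0.5, 0, 1, 0, 0], [0.5, 0, 0.8, 0, 0], [0.5, 0, 0.5, 0, 0], [0.5, 0, 0.4, 0, 0], [0.5, 0, 0, 0, 0]]}}

```text
time_s: 10.2
position: [0.5734, 0.1567, 0.1833]
eef_rot: [-90.0, 0.0, -1.0]
contact_force: [-1.7, 2.6, -0.4]
finger_gap: 0.128
```

```bash
python3 -c "
from h import *
go(.573,.157,.1805,-1)"
```

```text
t 10.2 pos [0.5734 0.1567 0.1833] rot [-8.997e+01  1.000e-02 -1.010e+00] gap 0.128 F [-1.7  2.6 -0.4] T [ 0.43  0.27 -0.07] q [13. -2. 98.  0. 84. 14.]
shift cm x,y,z: [-0.04  0.28  0.03] turn -0.01
```

Call:
{"fn": "send_rows", "kwargs": {"series": [[0.5, -0.04, 0.1, 0.06, 0], [0.5, 0, 0.1, 0, 0], [0.5, 0, 0.1, 0, 0], [0.5, 0, 0.1, 0, 0], [0.5, 0, 0, 0, 0]]}}

```text
time_s: 10.82
position: [0.5732, 0.1576, 0.1802]
eef_rot: [-89.9, -0.0, -1.0]
contact_force: [-3.1, 5.5, 7.8]
finger_gap: 0.13
```

```bash
python3 -c "
from h import *
go(.573,.157,.1805,-1)"
```

```text
t 10.82 pos [0.5732 0.1576 0.1802] rot [-8.993e+01 -5.000e-02 -1.000e+00] gap 0.13 F [-3.1  5.5  7.8] T [1.16 0.73 0.02] q [13. -2. 98.  0. 84. 14.]
shift cm x,y,z: [-0.02 -0.03 -0.07] turn -0.0
```

Call:
{"fn": "send_rows", "kwargs": {"series": [[0.5, -0.06, 0, 0.1, 0], [0.5, 0, 0, 0, 0]]}}

```text
time_s: 11.08
position: [0.5729, 0.1582, 0.1802]
eef_rot: [-90.0, -0.1, -1.0]
contact_force: [0.3, 0.9, 7.8]
finger_gap: 0.131
```

```bash
python3 -c "
from h import *
go(.573,.157,.1805,-1)"
```

```text
t 11.07 pos [0.5729 0.1582 0.1802] rot [-89.99  -0.09  -1.02] gap 0.131 F [0.3 0.9 7.8] T [0.24 0.22 0.  ] q [13. -2. 98. -0. 84. 14.]
shift cm x,y,z: [ 0.02 -0.03 -0.12] turn -0.02
```

Call:
{"fn": "send_rows", "kwargs": {"series": [[0.5, 0, 0.04, 0, 3], [0.5, 0, 0, 0, 3], [0.5, 0, 0, 0, 3], [0.5, 0, 0, 0, 3], [0.5, 0, 0, 0, 3], [0.5, 0, 0, 0, 0]]}}

```text
time_s: 11.82
position: [0.5725, 0.1583, 0.1788]
eef_rot: [-90.0, 0.0, -16.0]
contact_force: [-0.1, 3.0, 1.3]
finger_gap: 0.133
```

```bash
python3 -c "
from h import *
go(.573,.157,.1805,-1)"
```

```text
t 11.82 pos [0.5725 0.1583 0.1788] rot [-89.99   0.   -16.  ] gap 0.133 F [-0.1  3.   1.3] T [0.68 0.1  0.02] q [13. -2. 98.  0. 84. 29.]
shift cm x,y,z: [ 0.08 -0.17 -0.11] turn -15.0
```

Call:
{"fn": "send_rows", "kwargs": {"series": [[0.5, 0, 0.1, 0, 0], [0.5, 0, 0.1, 0, 0], [0.5, 0, 0, 0, 0]]}}

```text
time_s: 12.2
position: [0.5725, 0.1582, 0.1767]
eef_rot: [-90.0, 0.0, -16.0]
contact_force: [0.4, 4.3, -1.7]
finger_gap: 0.136
```

```bash
python3 -c "
from h import *
go(.573,.157,.1645,-1)"
```

```text
t 12.2 pos [0.5725 0.1582 0.1767] rot [-8.999e+01  1.000e-02 -1.600e+01] gap 0.136 F [ 0.4  4.3 -1.7] T [ 0.92 -0.05  0.  ] q [13. -2. 98.  0. 83. 29.]
shift cm x,y,z: [ 0.08  1.22 -0.1 ] turn -15.0
```

Meshed: the hub is 3.5 mm below the tooth tops with no upward force. I'll ease the side load and lower further.

Call:
{"fn": "send_rows", "kwargs": {"series": [[0.5, 0, 0.15, 0.07, 0], [0.5, 0, 0.2, 0, 0], [0.5, 0, 0.2, 0, 0], [0.5, 0, 0.2, 0, 0], [0.5, 0, 0.2, 0, 0], [0.5, 0, 0.1, 0, 0], [0.5, 0, 0, 0, 0]]}}

```text
time_s: 13.08
position: [0.5727, 0.1587, 0.1663]
eef_rot: [-90.0, 0.0, -16.0]
contact_force: [-0.5, 0.5, -1.4]
finger_gap: 0.131
```

```bash
python3 -c "
from h import *
go(.573,.157,.1645,-1)"
```

```text
t 13.07 pos [0.5727 0.1587 0.1663] rot [-9.001e+01  1.000e-02 -1.602e+01] gap 0.131 F [-0.5  0.5 -1.4] T [ 0.24  0.14 -0.06] q [13. -1. 99. -0. 82. 29.]
shift cm x,y,z: [ 0.08  0.18 -0.16] turn -15.02
```

Call:
{"fn": "send_rows", "kwargs": {"series": [[0.5, 0, 0.1, 0, 0], [0.5, 0, 0.1, 0, 0], [0.5, 0, 0.05, 0, 0], [0.5, 0, 0, 0, 0]]}}

```text
time_s: 13.58
position: [0.5728, 0.1588, 0.1644]
eef_rot: [-90.0, -0.0, -16.0]
contact_force: [-2.0, 0.2, 5.1]
finger_gap: 0.131
```

```bash
python3 -c "
from h import *
go(.573,.157,.1645,-1)"
```

```text
t 13.57 pos [0.5728 0.1588 0.1644] rot [-8.999e+01 -3.000e-02 -1.602e+01] gap 0.131 F [-2.   0.2  5.1] T [ 0.05  0.49 -0.  ] q [13. -1. 99. -0. 82. 29.]
shift cm x,y,z: [ 0.07 -0.01 -0.17] turn -15.02
```

Call:
{"fn": "send_rows", "kwargs": {"series": [[0.5, 0, 0, 0, -2], [0.5, 0, 0, 0, -3], [0.5, 0, 0, 0, -3], [0.5, 0, 0, 0, -3], [0.5, 0, 0, 0, -3], [0.5, 0, 0, 0, -1], [0.5, 0, 0, 0, 0], [0.5, 0, 0, 0, 0]]}}

```text
time_s: 14.58
position: [0.5727, 0.1592, 0.1644]
eef_rot: [-89.9, -0.0, -1.0]
contact_force: [-2.2, 4.2, 6.8]
finger_gap: 0.135
```

```bash
python3 -c "
from h import *
go(.573,.157,.1645,-1)
s=cam('scene',5);t=cam('top',5)
crop(s,280,90,370,190,6,'pics/s5.png')
crop(t,100,140,220,250,5,'pics/t5.png')"
```

```text
t 14.57 pos [0.5727 0.1592 0.1644] rot [-8.994e+01 -2.000e-02 -9.700e-01] gap 0.135 F [-2.2  4.2  6.8] T [ 0.81  0.55 -0.09] q [13. -1. 99.  0. 82. 14.]
shift cm x,y,z: [ 0.03 -0.01 -0.22] turn 0.03
```

View pics/s5.png

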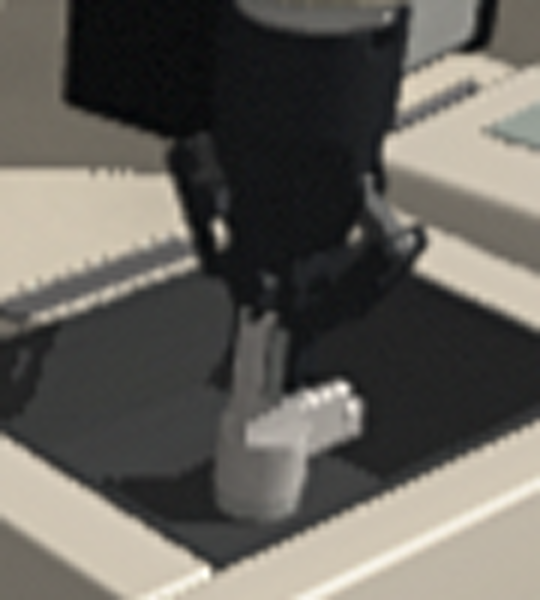

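View pics/t5.png

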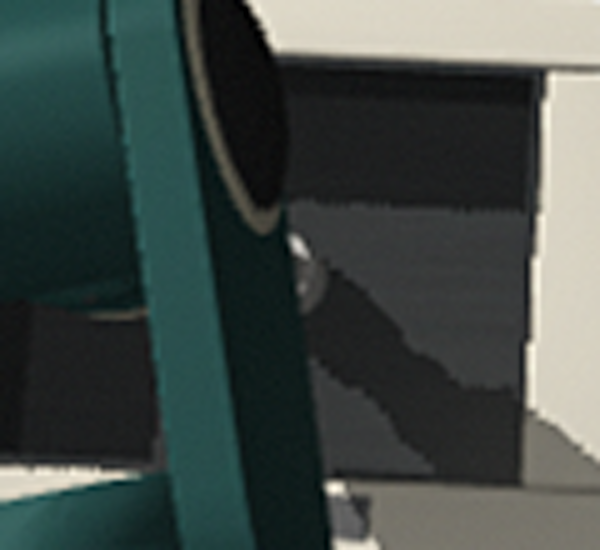

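The hub sits over the shoulder and the blade points along +y; in the scene crop the hub is at (260,490) and the blade at (310,415). I'll relieve the small side load, let go and rise.

Call:
{"fn": "send_rows", "kwargs": {"series": [[0.5, -0.03, 0, 0.06, 0], [0.5, 0, 0, 0, 0], [1.5, 0, 0, 0, 0], [2.5, 0, 0, 0, 0], [4, 0, 0, 0, 0], [4, 0, 0, 0, 0], [4, 0, -0.5, 0, 0], [4, 0, -2, 0, 0], [4, 0, -3, 0, 0], [4, 0, -4, 0, 0], [4, 0, -4, 0, 0], [4, 0, 0, 0, 0]]}}

```text
time_s: 16.18
position: [0.573, 0.1596, 0.3042]
eef_rot: [-89.9, -0.4, -1.0]
contact_force: [0.0, -0.6, 0.1]
finger_gap: 0.466
```

Call:
{"fn": "send_rows", "kwargs": {"series": [[5, 0, -2, -2, 0], [5, 0, -1, -4, 0], [5, 0, 0, -5, 0], [5, 0, 0, -5, 0], [5, 0, 0, -5, 0], [5, 0, 0, -4, 0], [5, 0, 0, -2, 0], [5, 0, 0, 0, 0]]}}

```text
time_s: 17.18
position: [0.5673, -0.1117, 0.3292]
eef_rot: [-90.0, 0.0, -1.1]
contact_force: [-0.4, 0.1, -0.1]
finger_gap: 0.588
```

```bash
python3 -c "
from h import *
go(.573,.157,.1645,-1)
s=cam('scene',6);t=cam('top',6)
cv2.imwrite('pics/s6f.png',s['img'][...,::-1]);cv2.imwrite('pics/t6f.png',t['img'][...,::-1])
crop(s,280,110,370,190,7,'pics/s6.png')
crop(t,60,120,240,260,4,'pics/t6.png')
crop(t,125,170,190,220,11,'pics/t6b.png')"
```

```text
t 17.18 pos [ 0.5673 -0.1117  0.3292] rot [-8.999e+01  1.000e-02 -1.120e+00] gap 0.588 F [-0.4  0.1 -0.1] T [ 0.07  0.04 -0.  ] q [-14.  -6.  88.   0.  98. -13.]
shift cm x,y,z: [ 0.04 16.47 26.88] turn -0.12
```

View pics/s6f.png

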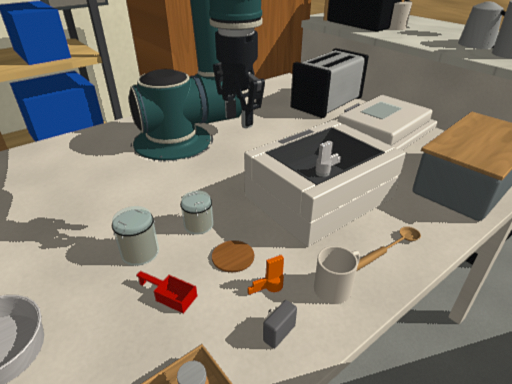

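View pics/s6.png

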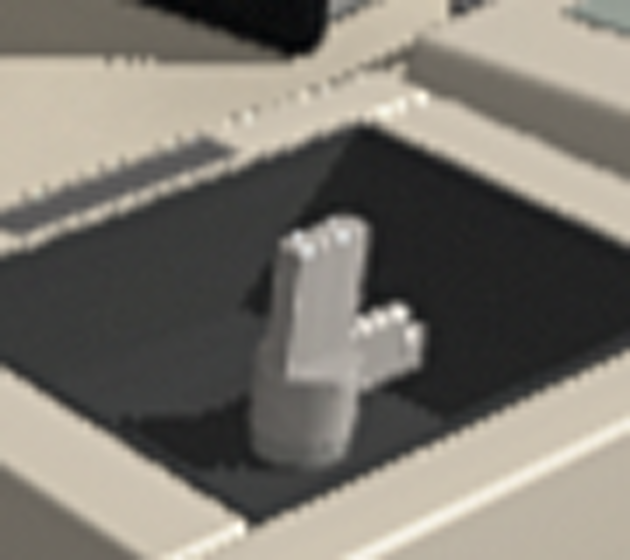

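View pics/t6.png

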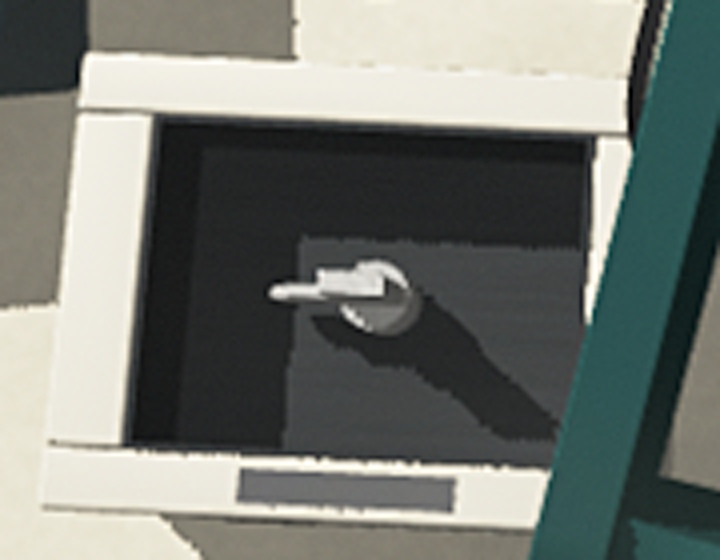

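View pics/t6b.png

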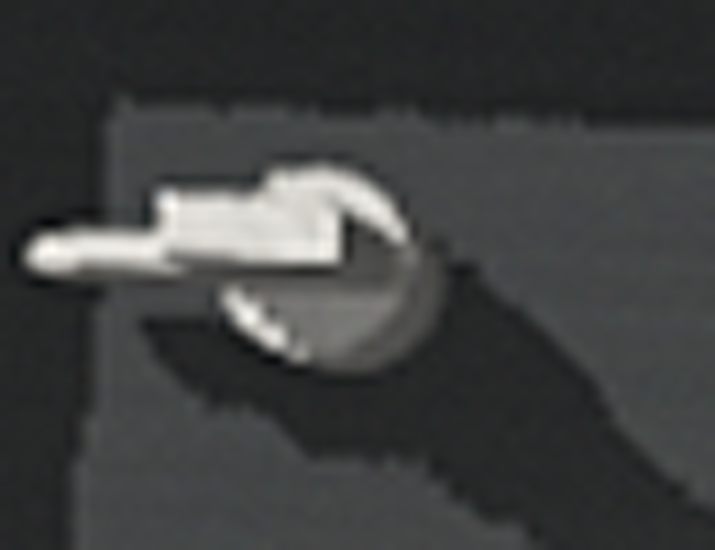

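```bash
python3 -c "
from h import *
t=ld('top',6);s=ld('scene',6)
def P(x,y,z,yaw,o=(.573,.1585,.095)):
  a=np.radians(yaw);return [o[0]+x*np.cos(a)-y*np.sin(a),o[1]+x*np.sin(a)+y*np.cos(a),o[2]+z]
for yaw in(85,89,93):
  print(yaw,'top stem corners/blade tip',((proj(t,[P(.018,.006,.081,yaw),P(.018,-.006,.081,yaw),P(-.018,.006,.081,yaw),P(.062,.004,.034,yaw),P(.062,-.004,.034,yaw)])-[125,170]+.5)*11-.5).round().tolist())
for dz in(0,.016):
  print(dz,((proj(s,[P(-.018,.006,.081+dz,89),P(.018,.006,.081+dz,89),P(.018,-.006,.081+dz,89),P(0,0,dz,89),P(.062,-.004,.034+dz,89)])-[280,110]+.5)*7-.5).round().tolist())
"
```

```text
85 top stem corners/blade tip [[149.0, 247.0], [158.0, 187.0], [330.0, 267.0], [6.0, 245.0], [12.0, 207.0]]
89 top stem corners/blade tip [[150.0, 253.0], [155.0, 193.0], [332.0, 261.0], [5.0, 265.0], [8.0, 228.0]]
93 top stem corners/blade tip [[152.0, 260.0], [152.0, 200.0], [335.0, 254.0], [5.0, 286.0], [6.0, 248.0]]
0 [[279.0, 246.0], [348.0, 218.0], [372.0, 230.0], [303.0, 425.0], [432.0, 303.0]]
0.016 [[284.0, 206.0], [353.0, 179.0], [377.0, 191.0], [307.0, 389.0], [437.0, 267.0]]
```

The measured stem corner (283,243) matches the fully-home prediction (279,246), not the unmeshed one (284,206). The blade tip rows (230–272) match about 89–90°. The jars, scoop and orange piece are unmoved.

```bash
python3 -c "
from rig import *
print(close_job())"
```

```text
the job is handed in; nothing more can be done
None
```

The paddle is on the drive shaft, fully home, with its blade lying lengthwise in the pan towards +y. I handed the job in at about 17 s of the 61 s allowed.

- **Fitting:** I took the aluminium paddle off the coaster by its stem and set it on the shaft. It rested on the tooth tops under about 8 N, then meshed during a 15° turn. I lowered it to the shoulder, where it read 5 N, turned it back 15° together with the shaft, and let go.
- **Seated:** The tool stopped at z 0.1644 m against the 0.1645 m expected at home, and the stem corner in the scene image matches the fully-home height.
- **Blade direction:** The top view puts the blade at about 89–90° against a lengthwise direction of 89°.
- **Surroundings:** The jars, scoop and orange look-alike show no movement by eye, and the gripper is clear with about zero force on it.
- **Disagreement:** The shaft axis from the images was about 1.5 mm off in y compared with where contact forces settled the hub. I corrected this by feel, and side forces in the readings stayed below about 7 N.

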